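# Book sealed pigment jars in at the bar reader and put them away

## Task

Book in the sealed pigment jars that stand in front of the bar reader (three or four of them; the open steel cup is not one): stand them all together, upright, on the black reading strip with their code labels squarely facing the reader's window, and with all of them so placed press the trigger button down. Then stand every jar upright in the open drawer and push the drawer fully shut, leaving everything else where it is.

Things in the scene. Friction and masses are not known exactly. Their poses are not given: they have to be found in the camera images.
- jar1_mid (a point): sealed pigment jar (three or four are present, all alike; None if absent): amber cylinder 56 mm across, 60 mm tall, 0.22 kg, black lid as wide as the jar, straight sides. Point: its centre, 30 mm above the foot. Own z up along the jar, own x out through the middle of its paper label with black code bars
- jar1_label (a point): middle of the label side of jar1, on its wall half-way up, 28 mm from the jar's axis along its own x. A white paper seal runs from the label up over the black lid to the lid's middle, so the label side shows from above too
- jar2_mid (a point): sealed pigment jar (three or four are present, all alike; None if absent): amber cylinder 56 mm across, 60 mm tall, 0.22 kg, black lid as wide as the jar, straight sides. Point: its centre, 30 mm above the foot. Own z up along the jar, own x out through the middle of its paper label with black code bars
- jar2_label (a point): middle of the label side of jar2, on its wall half-way up, 28 mm from the jar's axis along its own x. A white paper seal runs from the label up over the black lid to the lid's middle, so the label side shows from above too
- jar3_mid (a point): sealed pigment jar (three or four are present, all alike; None if absent): amber cylinder 56 mm across, 60 mm tall, 0.22 kg, black lid as wide as the jar, straight sides. Point: its centre, 30 mm above the foot. Own z up along the jar, own x out through the middle of its paper label with black code bars
- jar3_label (a point): middle of the label side of jar3, on its wall half-way up, 28 mm from the jar's axis along its own x. A white paper seal runs from the label up over the black lid to the lid's middle, so the label side shows from above too
- jar4_mid (a point): sealed pigment jar (three or four are present, all alike; None if absent): amber cylinder 56 mm across, 60 mm tall, 0.22 kg, black lid as wide as the jar, straight sides. Point: its centre, 30 mm above the foot. Own z up along the jar, own x out through the middle of its paper label with black code bars
- jar4_label (a point): middle of the label side of jar4, on its wall half-way up, 28 mm from the jar's axis along its own x. A white paper seal runs from the label up over the black lid to the lid's middle, so the label side shows from above too
- strip (a point): middle of the reading strip, at table height: flat black rectangle with a white outline, 70 mm (x) by 360 mm (y), flush with the table. Own x points level and square to the reader's window, 130 mm from this point; own y along strip and window. The reader is a fixed grey bar 370 mm long, 55 deep, 94 tall, black window along its whole front; it reads labels anywhere along the strip
- trigger_top (a point): top centre of the reader's trigger: black push button 26 mm across on a fixed grey box (60 by 50 by 34 mm) on the table between reader and drawer unit, some 55 mm above the table. Pressed straight down, 6 mm of travel, springs back, fully down at 4 N; the point moves with the button
- trigger (a joint): travel of the trigger button in m: 0 up, 0.006 fully pressed; it counts as pressed beyond 0.004
- drawer (a joint): how far the drawer is open, in m: 0 fully shut, at most 0.2; it stands 0.16 to 0.19 open at the start. It slides with about 2.5 N of friction plus light damping and stays where it is left; pushing its front along drawer_floor's own +x shuts it
- drawer_floor (a point): point on the drawer's inner floor, mid-width, 75 mm behind the inside of its front, 26 mm above the table, moving with it. Own x points into the drawer unit, own y across the drawer, z up. Floor 235 (x) by 340 mm (y); side walls rise 39 mm above it, front panel 76. The fixed plywood unit (260 deep, 380 wide, 118 mm tall) covers the part still inside: its face is at x = drawer - 0.075 m in this frame, roof 78 mm above the floor
- drawer_front (a point): middle of the outer face of the drawer's front panel, 60 mm above the table, moves with the drawer; panel 376 mm wide, 84 mm tall (18 to 102 mm above the table), flat here, with two wooden knobs 19 mm long at 110 mm to either side. Own axes as drawer_floor; its outward side is -x
- rinse_pot: bystander: open steel cup 64 mm across and 68 mm tall, no lid and no label, beside the reader or the drawer unit; origin at its foot
- block_a: bystander: carved wooden printing block, 55 by 70 by 38 mm, near the robot; origin at its foot
- block_b: bystander: carved wooden printing block, 75 by 100 by 40 mm, on top of the drawer unit; origin at its foot
- block_c: bystander: carved wooden printing block, 85 by 55 by 42 mm, standing beside the reader or the drawer unit; origin at its foot
- brush: bystander: flat brush 140 mm long, lying in front of the drawer, to one side; origin at its underside
- tape_roll: bystander: roll of tape 64 mm across and 24 mm high, lying flat in front of the drawer, to the other side; origin at its foot
- tin: bystander: metal can 60 mm across and 70 mm tall on top of the drawer unit; origin at its foot

How it is judged:
On the way, in this order (a step that is already met when the one before it is completed fails the run):
1. every jar present stands upright on the reading strip, its label squarely facing the reader's window (x of jar1_mid in the frame of strip between -0.022 and 0.022 m and y of jar1_mid in the frame of strip between -0.17 and 0.17 m and height (world z) of each of jar1_mid, jar2_mid, jar3_mid, jar4_mid below 0.036 m and angle between each of jar1_mid, jar2_mid, jar3_mid, jar4_mid's own z axis and vertical below 0.12 rad and angle between the x axis of each of jar1_mid, jar2_mid, jar3_mid, jar4_mid and the x axis of strip, either way round below 0.3 rad and x of each of jar1_label, jar2_label, jar3_label, jar4_label in the frame of strip above 0 m and x of jar2_mid in the frame of strip between -0.022 and 0.022 m and y of jar2_mid in the frame of strip between -0.17 and 0.17 m and x of jar3_mid in the frame of strip between -0.022 and 0.022 m and y of jar3_mid in the frame of strip between -0.17 and 0.17 m and x of jar4_mid in the frame of strip between -0.022 and 0.022 m and y of jar4_mid in the frame of strip between -0.17 and 0.17 m), for 0.3 s.
2. the trigger is pressed down while every jar still stands so (all of step 1 and value of joint trigger above 0.004 m), for 0.1 s.
3. every jar stands upright on the floor of the drawer (x of jar1_mid in the frame of drawer_floor between -0.055 and 0.14 m and y of jar1_mid in the frame of drawer_floor between -0.165 and 0.165 m and z of jar1_mid in the frame of drawer_floor between 0.022 and 0.038 m and angle between each of jar1_mid, jar2_mid, jar3_mid, jar4_mid's own z axis and vertical below 0.12 rad and x of jar2_mid in the frame of drawer_floor between -0.055 and 0.14 m and y of jar2_mid in the frame of drawer_floor between -0.165 and 0.165 m and z of jar2_mid in the frame of drawer_floor between 0.022 and 0.038 m and x of jar3_mid in the frame of drawer_floor between -0.055 and 0.14 m and y of jar3_mid in the frame of drawer_floor between -0.165 and 0.165 m and z of jar3_mid in the frame of drawer_floor between 0.022 and 0.038 m and x of jar4_mid in the frame of drawer_floor between -0.055 and 0.14 m and y of jar4_mid in the frame of drawer_floor between -0.165 and 0.165 m and z of jar4_mid in the frame of drawer_floor between 0.022 and 0.038 m), for 0.3 s.
At the end, for the whole second after the job is handed in: every jar present stands upright (within 7 deg) on the drawer's floor, drawer shut to 8 mm. Before: all stood together on the strip within 22 mm of its middle line and 170 mm of its centre, labels to the window within 17 deg, while the trigger was pressed beyond 4 mm (all of step 3 and value of joint drawer below 0.008 m); the robot touches nothing.
It fails at once if a bystander (cup, printing block, brush, tape roll or can) is moved more than 40 mm (distance of any of rinse_pot, block_a, block_b, block_c, brush, tape_roll, tin from where it was at the start of the episode above 0.04 m).
Of jar1, jar2, jar3, jar4 only 3 to 4 are there at a start; the rules pass over those that are not, and their reading is None.
At some moment in a run one of jar1, jar2, jar3, jar4 may be knocked a few centimetres aside while the robot is not near it.
It also fails if it takes over 210 s, if anything falls off the work surface, if the arm or the gripper's body presses on something with over 40 N, if the wrist force passes 120 N, or if a joint passes its speed limit or range.

## Robot

A 6-joint arm with a two-finger parallel gripper is mounted at the origin on the work surface. World frame = base frame: x ahead of the robot, y to its left, z up, the work surface at z = 0. Lengths are in m, angles in rad, forces in N, time in s.
With the tool pointing down it reaches from about 0.275 to 0.875 m from the base axis. Payload 12.5 kg.
Tool frame: the origin (TCP) lies on the centre line of the jaws, within the pads' length; the fingertips stand r.finger_overhang ahead of it and the grasp point (between the pads) lies 3 mm ahead of it (r.finger_overhang is the distance from the TCP to the fingertips, in m); z points along the fingers, y is the line along which they close (so a half turn about z gives the same grasp; the last joint's range is limited). The gripper opens to 85 mm and grips with 20 to 120 N. Pads are 22 mm wide; open, the fingers measure 114 mm over their backs; the gripper's body (76 mm by 85 mm) begins 54 mm behind the grasp point. The pads swing forward as they close: fully open they stand 13 mm farther back than shut.
Start: joints at [-1.278, 0.351, 1.652, -0, 1.139, -0.085], TCP at [0.203, -0.511, 0.253] pointing down, gripper open.
Joint ranges: [-2.75, 2.75], [-0.79, 2.1], [0.01, 2.65], [-1.57, 4.71], [0.07, 3.14], [-2.87, 2.87]. Speed limits (rad/s): [2.22, 2.22, 2.79, 3.14, 3.14, 3.14].

## Interface

Orientations are given as a unit quaternion [x, y, z, w].
In Python, from cell import r, optics gives the robot as it stands. The module is installed in compiled form; this text tells all that it offers. Calls block until the motion is done:
- r.move_to(position, orientation): joint-space move of the TCP to a pose.
- r.move_linear(position, rot=None, vel=0.15): straight line of the TCP; rot=None keeps the orientation; vel is the mean speed in m/s.
- r.set_joints(angles): joint-space move.
- r.set_gripper(opening, squeeze=None): opening from 0.0 (shut) to 1.0 (fully open); squeeze is the grip in N (None keeps the last); returns when the fingers have stopped.
- r.sleep(seconds).
- r.inverse_kinematics(position, orientation): joint angles nearest the present ones, or None.
- optics.get_image(name): name is "side" or "top" or "wrist"; returns a dict with "pixels" (480x640x3 uint8, red, green, blue), "depth" (480x640 float32, m along the optical axis (not along the pixel's ray), 0 where there is no reading), "fx", "fy", "cx", "cy" (pixels), "camera_from_world" (4x4, takes a point from world to camera coordinates); the wrist camera has in their place "mount" (4x4, takes a point from camera to tool coordinates, whose origin is the TCP and whose axes are the flange's). Camera axes: x right, y down, z forward; pixel columns grow to the right and rows downward; lengths in m; the calibration is good to about 2 mm. A picture is of the moment at which its call begins: read the wrist's pose just before it.
A pose or a line that the arm cannot do raises r.PlanningError and nothing moves.
- r.hand_in(): hands the job in; it is judged then, once.
Readings, each from a call of its own:
- r.current_t(): time.
- r.current_q(): joint angles.
- r.current_qvel(): joint speeds.
- r.current_effort(): joint torques, N m.
- r.current_tool_pos(): TCP position.
- r.current_ee_rot(): TCP orientation.
- r.current_contact_force(): force on the tool from outside, world axes, zero at the start.
- r.current_torque(): the same for the moment, N m.
- r.current_opening(): opening from 0.0 (shut) to 1.0 (fully open).
- r.current_finger_force(): force on a finger pad.
Only numpy, scipy, OpenCV 4.12 (cv2) and the standard library are available. Lean on these libraries where they do the work, as an engineer would, in place of code of your own. Each camera call takes 0.05 s, during which the arm holds its last target. There are 200 camera calls.

## Working session

There is one attempt and no reset: what is moved stays moved. The work goes in short steps, each a Python script; the robot and the scene stay as the last script left them, time stands still between calls to the robot, and variables do not carry over. Pictures are saved under pics/ and viewed, at most 14 in all, crops included, and the job is handed in when it is done.

```bash
mkdir -p pics
cat > h.py <<'E'
import numpy as np, cv2
from cell import r, optics
def cloud(im):
    d=im["depth"]; v,u=np.mgrid[0:480,0:640]
    p=np.stack([(u-im["cx"])/im["fx"]*d,(v-im["cy"])/im["fy"]*d,d],-1)
    T=np.linalg.inv(im["camera_from_world"])
    w=p@T[:3,:3].T+T[:3,3]; w[d==0]=np.nan
    return w
def save(im,n): cv2.imwrite(f"pics/{n}.png",im["pixels"][...,::-1])
E
python3 - <<'E'
from h import *
for n in("top","side"):
    im=optics.get_image(n); save(im,n+"0"); np.savez(n+"0.npz",**im)
    print(n,im["fx"],np.linalg.inv(im["camera_from_world"]).round(3).tolist())
print(r.finger_overhang,r.current_ee_rot(),r.current_t())
E
```

```text
top 473.4695638762186 [[0.029, -0.991, 0.128, 0.401], [-0.999, -0.031, -0.011, 0.004], [0.015, -0.128, -0.992, 1.378], [0.0, 0.0, 0.0, 1.0]]
side 563.8994830988555 [[-0.768, -0.481, 0.422, -0.107], [-0.64, 0.583, -0.5, 0.791], [-0.005, -0.654, -0.756, 1.303], [0.0, 0.0, 0.0, 1.0]]
0.022 [ 9.82211625e-01  1.87776577e-01 -4.97145394e-05 -5.27006116e-04] 0.1
```

View pics/top0.png

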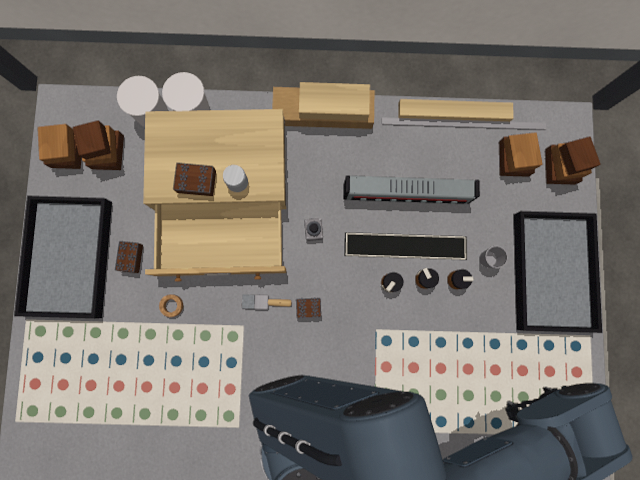

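View pics/side0.png

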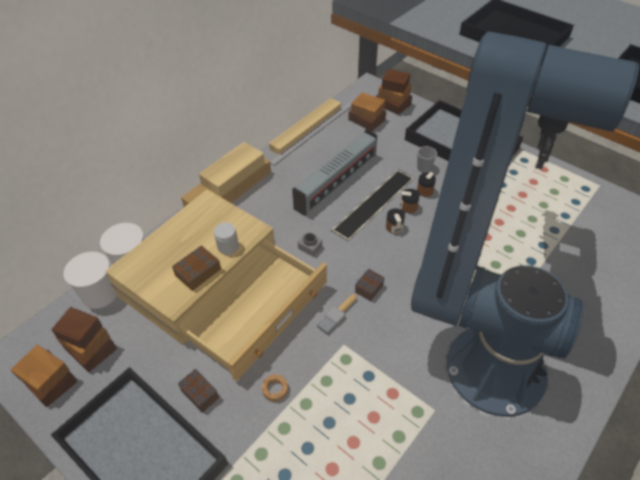

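The top view shows three jars at (392,282), (428,278) and (460,279), and the cup at (495,258). The strip is at (405,246), the trigger at (313,229), the drawer at (220,240), and the tin and block_b are on the unit. The side view agrees: three jars. Next I'll measure these from the top depth image.

```bash
cat >> h.py <<'E'
from scipy import ndimage
def jars(im,w=None,zlo=.05,zhi=.072,box=(.3,.75,-.55,.02),floor=0.):
    """lid circles (r 28 mm) and seal direction from an image and its world cloud"""
    w=cloud(im) if w is None else w
    g=im["pixels"].astype(float)
    z=w[...,2]-floor
    m=(z>zlo)&(z<zhi)&(w[...,0]>box[0])&(w[...,0]<box[1])&(w[...,1]>box[2])&(w[...,1]<box[3])
    lab,n=ndimage.label(m); out=[]
    for i in range(1,n+1):
        k=lab==i
        if k.sum()<60: continue
        xy=w[k][:,:2]; c,rad=cv2.minEnclosingCircle(xy.astype(np.float32)); c=np.array(c)
        near=np.hypot(w[...,0]-c[0],w[...,1]-c[1])<.024
        wh=k&near&(g.min(-1)>110)
        d=w[wh][:,:2].mean(0)-c if wh.sum() else np.zeros(2)
        out.append((c[0],c[1],rad,np.median(z[k]),np.arctan2(d[1],d[0]),np.hypot(*d),k.sum(),wh.sum()))
    return out
E
python3 - <<'E'
from h import *
im=dict(np.load("top0.npz")); w=cloud(im)
for j in jars(im): print(np.round(j,3))
g=im["pixels"].astype(int)
# strip: dark region near table in front of the reader
m=(g.max(-1)<60)&(abs(w[...,2])<.012)&(w[...,1]<-.0)&(w[...,1]>-.5)&(w[...,0]>.45)&(w[...,0]<.7)
lab,n=ndimage.label(m); k=lab==1+np.argmax(ndimage.sum(m,lab,range(1,n+1)))
print("strip",k.sum(),cv2.minAreaRect(w[k][:,:2].astype(np.float32)),np.median(w[k][:,2]))
def box(name,x0,x1,y0,y1,z0,z1):
    m=(w[...,0]>x0)&(w[...,0]<x1)&(w[...,1]>y0)&(w[...,1]<y1)&(w[...,2]>z0)&(w[...,2]<z1)
    p=w[m]; print(name,m.sum(),cv2.minAreaRect(p[:,:2].astype(np.float32)),np.median(p[:,2]).round(4),p.min(0).round(3),p.max(0).round(3))
box("reader",.5,.9,-.6,-.05,.085,.105)
box("trigbox",.5,.75,-.05,.09,.025,.042)
box("trig",.5,.75,-.05,.09,.045,.07)
box("unit roof",.4,1.2,.05,.6,.108,.128)
box("tin",.4,1.2,.05,.6,.175,.2)
box("front",.4,.58,.05,.6,.09,.108)
box("sides",.4,.8,.05,.6,.057,.072)
box("floor",.4,.8,.05,.6,.018,.034)
cv2.imwrite("pics/crop0.png",cv2.resize(im["pixels"][150:320,130:520,::-1],None,fx=2,fy=2,interpolation=2))
E
```

```text
[ 7.34e-01 -2.74e-01  1.87e-01  6.20e-02  0.00e+00  0.00e+00  3.11e+02
  0.00e+00]
[ 6.23e-01 -3.00e-03  1.30e-02  5.60e-02  0.00e+00  0.00e+00  6.30e+01
  0.00e+00]
[ 5.55e-01 -5.16e-01  3.30e-02  6.40e-02  0.00e+00  0.00e+00  1.80e+02
  0.00e+00]
[ 4.91e-01 -3.29e-01  2.90e-02  6.00e-02  4.27e-01  1.10e-02  3.22e+02
  4.20e+01]
[ 4.910e-01 -4.230e-01  2.900e-02  6.000e-02 -1.643e+00  1.300e-02
  3.260e+02  3.500e+01]
[ 4.770e-01 -2.290e-01  2.900e-02  6.000e-02  2.667e+00  1.200e-02
  3.150e+02  3.700e+01]
strip 2204 ((0.5850985646247864, -0.2763422727584839), (0.3416603207588196, 0.05758018046617508), 89.92735290527344) 0.0009701651336100348
reader 1369 ((0.7657372355461121, -0.3548753559589386), (0.14646634459495544, 0.5390777587890625), 15.62352180480957) 0.087 [ 0.714 -0.6    0.085] [ 0.899 -0.087  0.1  ]
trigbox 231 ((0.6048383712768555, 0.029950201511383057), (0.11751701682806015, 0.16261447966098785), 88.22924041748047) 0.0334 [ 0.525 -0.029  0.025] [0.688 0.089 0.042]
trig 184 ((0.6237406730651855, 0.0336911641061306), (0.111353799700737, 0.24707908928394318), 89.3155899047
[... 183 characters left out ...]
3 [0.487 0.082 0.108] [1.045 0.6   0.128]
tin 394 ((0.730553925037384, 0.20930108428001404), (0.05538881942629814, 0.055973269045352936), 57.459800720214844) 0.187 [0.701 0.18  0.175] [0.76  0.236 0.195]
front 750 ((0.49136126041412354, 0.26007625460624695), (0.0145842544734478, 0.37435033917427063), 3.0946240425109863) 0.1015 [0.476 0.073 0.09 ] [0.506 0.447 0.108]
sides 526 ((0.6111202239990234, 0.33606672286987305), (0.37723442912101746, 0.5270677208900452), 0.12449833750724792) 0.0642 [0.422 0.072 0.057] [0.799 0.6   0.072]
floor 8275 ((0.5989571213722229, 0.32755571603775024), (0.3978899419307709, 0.5414963364601135), 0.0052664936520159245) 0.0257 [0.4   0.057 0.018] [0.798 0.598 0.034]
```

View pics/crop0.png

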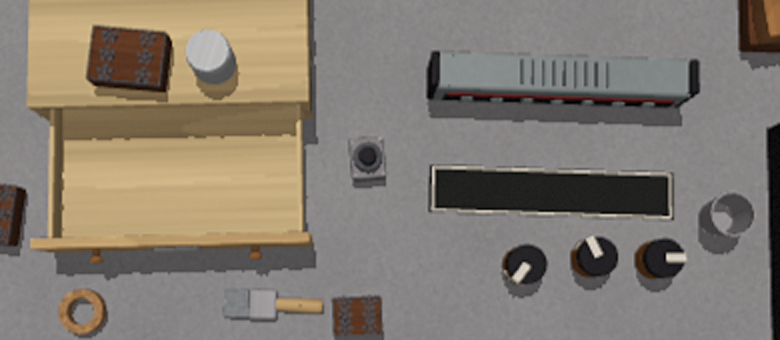

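Every point fits the given sizes: lids at 60 mm, radius about 29 mm, strip yaw 0, trigger top 56 mm, front top 102 mm, drawer yaw about 3.1°. Moving the first jar.

```bash
cat >> h.py <<'E'
from scipy.spatial.transform import Rotation as R
HOME=[-1.278,.351,1.652,0,1.139,-.085]
STRIP=np.array([.585,-.276]); TRIG=np.array([.623,-.003])
DYAW=np.radians(3.09); DF=np.array([.491,.260])+.083*np.array([np.cos(DYAW),np.sin(DYAW)])
def quat(psi): return (R.from_euler("z",psi)*R.from_euler("x",np.pi)).as_quat()
def cost(x,y,z,psi):
    q=r.inverse_kinematics([x,y,z],quat(psi)); return 9 if q is None else abs(q[5])
def plan(a,b,turn,picks,hz=.2):
    """pick yaw with the least wrist turn at both ends; place yaw = pick yaw + turn"""
    return min(picks,key=lambda p:max(cost(*a,hz,p),cost(*b,hz,p+turn)))
def look(box=(.4,.66,-.475,-.05),name=None):
    r.set_joints(HOME); im=optics.get_image("top")
    if name: save(im,name)
    return [j for j in jars(im,box=box) if .024<j[2]<.034 and j[5]>.005]
def carry(a,pa,za,b,pb,zb,hz):
    r.set_gripper(1.0); r.move_to([*a,hz],quat(pa)); r.move_linear([*a,za],vel=.12)
    r.set_gripper(0.,squeeze=40); o=r.current_opening()
    r.move_linear([*a,hz],vel=.12); r.move_to([*b,hz],quat(pb)); r.move_linear([*b,zb],vel=.08)
    r.set_gripper(1.0); r.move_linear([*b,hz],vel=.15)
    print("opening",round(o,3),"F",np.round(r.current_contact_force(),1),"t",r.current_t())
def to_strip(j,dy):
    a=np.array(j[:2]); b=STRIP+[0,dy]
    p=plan(a,b,-j[4],[s+d for s in(-np.pi/2,np.pi/2) for d in np.radians([-45,-30,-15,0,15,30,45])])
    print("pick",a.round(3),"yaw",round(p,2),"cost",round(cost(*a,.2,p),2),round(cost(*b,.2,p-j[4]),2))
    carry(a,p,.035,b,p-j[4],.0355,.17)
E
python3 - <<'E'
from h import *
js=look(); 
for j in js: print(np.round(j,3))
to_strip(max(js,key=lambda j:j[1]),.12)
for j in look(name="a1"): print(np.round(j,3))
E
```

```text
[ 4.90e-01 -3.29e-01  2.90e-02  5.90e-02  4.32e-01  1.10e-02  3.23e+02
  4.20e+01]
[ 4.910e-01 -4.220e-01  2.900e-02  6.000e-02 -1.662e+00  1.200e-02
  3.240e+02  3.100e+01]
[ 4.760e-01 -2.280e-01  2.800e-02  5.900e-02  2.681e+00  1.200e-02
  3.140e+02  3.800e+01]
pick [ 0.476 -0.228] yaw 2.36 cost 1.32 1.56
opening 0.65 F [-0.7 -0.6  0.3] t 10.7833
[ 5.87e-01 -1.57e-01  2.80e-02  6.00e-02 -2.23e-01  1.20e-02  3.12e+02
  3.90e+01]
[ 4.90e-01 -3.29e-01  2.80e-02  6.00e-02  4.17e-01  1.10e-02  3.20e+02
  4.00e+01]
[ 4.900e-01 -4.230e-01  2.900e-02  6.000e-02 -1.621e+00  1.200e-02
  3.260e+02  3.200e+01]
```

View pics/a1.png

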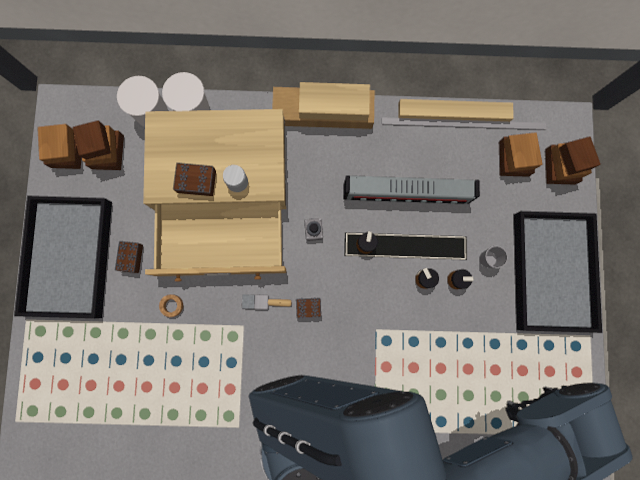

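Jar A is on the strip at (.587,-.157), seen at pixel (367,243). Its seal reads about -0.22 rad, so I'll check the angles more accurately with the wrist camera.

```bash
cat >> h.py <<'E'
def wlook(x,y,z=.30,psi=np.pi/2,name=None,**kw):
    r.move_to([x,y,z],quat(psi)); r.sleep(.2)
    T=np.eye(4); T[:3,:3]=R.from_quat(r.current_ee_rot()).as_matrix(); T[:3,3]=r.current_tool_pos()
    im=optics.get_image("wrist"); im["camera_from_world"]=np.linalg.inv(T@im["mount"])
    if name: save(im,name)
    return [j for j in jars(im,**kw) if .024<j[2]<.034 and j[5]>.005]
E
python3 - <<'E'
from h import *
im=optics.get_image("wrist"); print(im["mount"].round(3).tolist(),im["fx"],im["cx"])
for j in wlook(.53,-.25,.36,name="w1",box=(.4,.66,-.475,-.05)): print(np.round(j,3).tolist())
print(r.current_q().round(2))
E
```

```text
[[0.001, -0.958, -0.288, 0.072], [1.0, 0.001, 0.0, -0.0], [-0.0, -0.288, 0.958, -0.122], [0.0, 0.0, 0.0, 1.0]] 404.5270515629252 321.8082200502579
[0.585, -0.157, 0.029, 0.061, -0.111, 0.012, 2684.0, 317.0]
[0.488, -0.329, 0.029, 0.061, 0.49, 0.012, 1983.0, 237.0]
[0.488, -0.424, 0.029, 0.061, -1.477, 0.011, 1741.0, 186.0]
[-0.52  0.33  1.41  0.    1.4  -0.52]
```

View pics/w1.png

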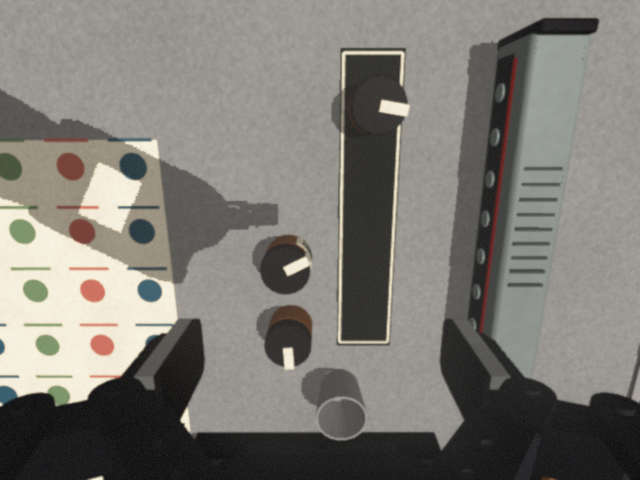

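The wrist view shows jar A's seal at (394,108), pointing at the reader (-0.11 rad), so the top camera's angle is biased. B is at (286,265) and C at (289,342). I'll use wrist angles for these two.

Run:
```python
from h import *
def see(**k):
    js=wlook(.53,-.25,.36,box=(.4,.66,-.475,-.05),**k)
    for j in js: print(np.round(j[:6],3).tolist())
    return js
js=see(); to_strip(max([j for j in js if j[0]<.55],key=lambda j:j[1]),0.)
js=see(); to_strip([j for j in js if j[0]<.55][0],-.12)
see(name="w2"); print(r.current_t())
```

```text
[0.585, -0.157, 0.029, 0.062, -0.102, 0.012]
[0.488, -0.329, 0.029, 0.062, 0.473, 0.012]
[0.488, -0.424, 0.03, 0.061, -1.485, 0.011]
pick [ 0.488 -0.329] yaw 1.31 cost 0.41 0.22
opening 0.648 F [-0.1 -0.2 -0.7] t 23.0917
[0.585, -0.157, 0.029, 0.061, -0.16, 0.012]
[0.585, -0.276, 0.029, 0.061, 0.006, 0.012]
[0.45, -0.44, 0.029, 0.061, -1.574, 0.012]
pick [ 0.45 -0.44] yaw 0.79 cost 0.06 1.45
opening 0.642 F [-0.   0.4 -0.9] t 32.95
[0.585, -0.157, 0.029, 0.062, -0.12, 0.012]
[0.585, -0.277, 0.029, 0.062, 0.042, 0.012]
[0.584, -0.396, 0.029, 0.062, 0.04, 0.012]
34.1667
```

View pics/w2.png

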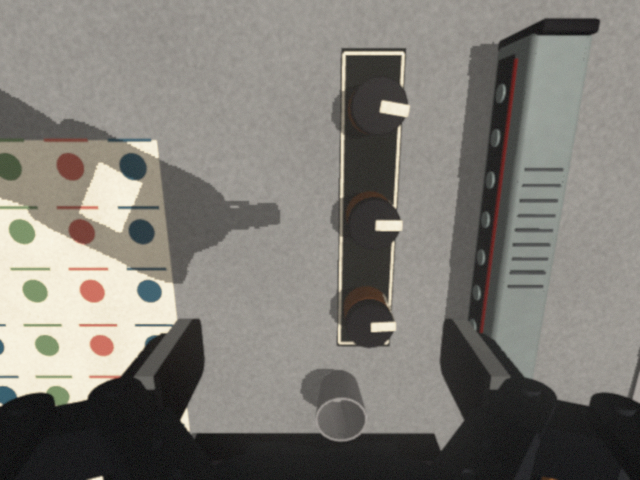

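All three jars are on the strip within 0.12 rad: seals at (394,108), (389,226) and (383,327). Jar C had been knocked before its pick, and the fresh look caught that. Pressing the trigger in force-checked steps.

Run:
```python
from h import *
r.set_gripper(0.); r.move_to([*TRIG,.16],quat(np.pi/2)); r.move_linear([*TRIG,.086],vel=.1); r.sleep(.3)
f0=r.current_contact_force()[2]; z=.086; log=[]
while z>.066:
    z-=.001; r.move_linear([*TRIG,z],vel=.02); r.sleep(.1); f=r.current_contact_force()[2]-f0
    log.append((round(z,4),round(float(f),1)))
    if f>8: break
print(log, r.current_tool_pos().round(4)); r.sleep(.4)
r.move_linear([*TRIG,.16],vel=.1)
for j in wlook(.53,-.25,.36,box=(.4,.66,-.475,-.05)): print(np.round(j[:6],3).tolist())
print(r.current_t())
```

```text
[(0.085, 0.2), (0.084, 1.2), (0.083, 0.0), (0.082, 0.1), (0.081, 0.9), (0.08, 0.8), (0.079, 1.3), (0.078, 1.4), (0.077, 1.6), (0.076, 2.9), (0.075, 3.8), (0.074, 3.7), (0.073, 3.6), (0.072, 4.5), (0.071, 14.4)] [ 0.6232 -0.003   0.0719]
[0.585, -0.157, 0.029, 0.061, -0.125, 0.012]
[0.585, -0.276, 0.029, 0.061, 0.041, 0.012]
[0.584, -0.396, 0.029, 0.061, 0.037, 0.012]
45.5667
```

The button went down to its stop (14 N) and was held there, with all jars still in place. Now the drawer.

```bash
cat >> h.py <<'E'
def dpt(x,y): c,s=np.cos(DYAW),np.sin(DYAW); return DF+[c*x-s*y,s*x+c*y]
def to_drawer(a,ly,lx=.005):
    b=dpt(lx,ly); p=plan(a,b,DYAW,[np.pi/2,-np.pi/2],hz=.25)
    carry(np.array(a),p,.035,b,p+DYAW,.0625,.25)
E
python3 - <<'E'
from h import *
for ly in(.1,0.,-.1):
    js=wlook(.53,-.25,.36,box=(.4,.66,-.475,-.05)); print([np.round(j[:2],3).tolist() for j in js])
    to_drawer(max(js,key=lambda j:j[1])[:2],ly)
r.set_joints(HOME); im=optics.get_image("top"); save(im,"d1"); w=cloud(im)
for j in jars(im,box=(.48,.7,.08,.45),floor=.026): print(np.round(j,3).tolist())
m=(w[...,0]>.4)&(w[...,0]<.58)&(w[...,1]>.05)&(w[...,1]<.5)&(abs(w[...,2]-.1)<.008)
print(cv2.minAreaRect(w[m][:,:2].astype(np.float32)),r.current_t())
E
```

```text
[[0.585, -0.157], [0.585, -0.276], [0.584, -0.396]]
opening 0.645 F [-0.2  0.2  0.3] t 57.9833
[[0.585, -0.276], [0.584, -0.396]]
opening 0.644 F [ 0.2  0.  -0.6] t 71.775
[[0.584, -0.396]]
opening 0.646 F [-0.1  0.3  0.5] t 85.525
[0.581, 0.265, 0.029, 0.06, -0.026, 0.012, 331.0, 41.0]
[0.586, 0.165, 0.028, 0.06, 0.101, 0.012, 324.0, 43.0]
[0.575, 0.365, 0.029, 0.06, -0.163, 0.012, 338.0, 40.0]
((0.5256185531616211, 0.26156115531921387), (0.08315945416688919, 0.37356752157211304), 3.154651165008545) 88.3167
```

View pics/d1.png

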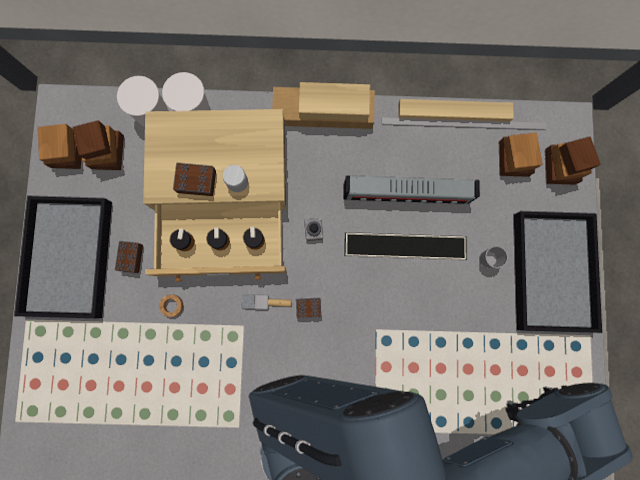

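All three jars stand in the drawer at (181,239), (218,238) and (253,237). I'll push the front with the tool tilted 40°, so the gripper body stays clear of the tin and block on the roof.

Run:
```python
from h import *
th=np.radians(40); d=np.array([np.cos(DYAW),np.sin(DYAW)])
c=np.array([.491,.260])-.008*d   # outer face middle
def tcp(s,z=.065): return np.array([*(c+(s-.022*np.sin(th))*d), z+.022*np.cos(th)])
qs=[(R.from_euler("z",DYAW)*R.from_euler("y",-th)*R.from_euler("z",p)*R.from_euler("x",np.pi)).as_quat() for p in(0,np.pi)]
def ok(q):
    k=[r.inverse_kinematics(tcp(s),q) for s in(-.05,.18)]
    print(k); return None not in [None if x is None else 1 for x in k]
q=[q for q in qs if ok(q)][0]
r.set_gripper(0.); r.move_to(tcp(-.06,.25),q); r.move_linear(tcp(-.06),vel=.1); r.sleep(.3)
f0=r.current_contact_force(); s=-.06; log=[]
while s<.20:
    s+=.005 if s<.145 else .002
    r.move_linear(tcp(s),vel=.05); f=(r.current_contact_force()-f0)[:2]@d; log.append((round(s,3),round(float(f),1)))
    if f<-15: break
print(log[::3],log[-4:]); r.sleep(.3)
r.move_linear(tcp(s-.06),vel=.1); r.move_linear(tcp(s-.06,.25)); r.set_joints(HOME)
im=optics.get_image("top"); save(im,"s1"); w=cloud(im)
m=(w[...,0]>.55)&(w[...,0]<.75)&(w[...,1]>.05)&(w[...,1]<.47)&(abs(w[...,2]-.101)<.008)
print(m.sum(),cv2.minAreaRect(w[m][:,:2].astype(np.float32)),r.current_t())
```

```text
[array([ 0.62627633,  0.4910822 ,  2.26119703,  4.17138459,  0.41822259,
       -2.10151669]), None]
[array([0.62627633, 0.4910822 , 2.26119703, 4.17138459, 0.41822259,
       1.04007597]), array([ 0.40213655,  0.6927039 ,  1.76786226, -1.51220056,  0.2215109 ,
        0.21115974])]Traceback (most recent call last):
  File "<stdin>", line 10, in <module>
cell.PlanningError: the arm cannot follow that straight line within its joint ranges
```

Run:
```python
from h import *
d=np.array([np.cos(DYAW),np.sin(DYAW)]); c=np.array([.491,.260])-.008*d
r.set_joints(HOME)
for tilt in(25,20,15,10,5):
  for az in(DYAW,.25,.45):
    th=np.radians(tilt)
    for p in(0,np.pi):
      q=(R.from_euler("z",az)*R.from_euler("y",-th)*R.from_euler("z",DYAW-az+p)*R.from_euler("x",np.pi)).as_quat()
      a=np.array([np.cos(az),np.sin(az)])
      k=[r.inverse_kinematics([*(c+s*d-.022*np.sin(th)*a),.065+.022*np.cos(th)],q) for s in(-.04,.06,.18)]
      if all(x is not None for x in k): print(tilt,round(az,2),round(p,1),[x.round(2).tolist()[3:] for x in k])
```

```text
25 0.05 0 [[-0.86, 0.26, 2.86], [-0.55, 0.31, 2.46], [-0.32, 0.43, 2.15]]
25 0.05 3.1 [[-0.86, 0.26, -0.28], [-0.55, 0.31, -0.68], [-0.32, 0.43, -0.99]]
25 0.25 0 [[-0.67, 0.16, 2.65], [-0.27, 0.24, 2.17], [-0.09, 0.39, 1.93]]
25 0.25 3.1 [[-0.67, 0.16, -0.5], [-0.27, 0.24, -0.97], [-0.09, 0.39, -1.21]]
25 0.45 0 [[0.07, 0.11, 1.88], [0.17, 0.23, 1.71], [0.17, 0.39, 1.67]]
25 0.45 3.1 [[0.07, 0.11, -1.26], [0.17, 0.23, -1.43], [0.17, 0.39, -1.47]]
20 0.05 0 [[-0.49, 0.33, 2.47], [-0.32, 0.41, 2.22], [-0.2, 0.55, 2.03]]
20 0.05 3.1 [[-0.49, 0.33, -0.67], [-0.32, 0.41, -0.92], [-0.2, 0.55, -1.11]]
20 0.25 0 [[-0.29, 0.27, 2.26], [-0.14, 0.37, 2.03], [-0.06, 0.52, 1.89]]
20 0.25 3.1 [[-0.29, 0.27, -0.88], [-0.14, 0.37, -1.11], [-0.06, 0.52, -1.25]]
20 0.45 0 [[0.02, 0.25, 1.93], [0.09, 0.36, 1.8], [0.1, 0.52, 1.74]]
20 0.45 3.1 [[0.02, 0.25, -1.22], [0.09, 0.36, -1.34], [0.1, 0.52, -1.4]]
15 0.05 0 [[-0.27, 0.42, 2.24], [-0.18, 0.52, 2.08], [-0.12, 0.67, 1.95]]
15 0.05 3.1 [[-0.27, 0.42, -0.9], [-0.18, 0.52, -1.06], [-0.12, 0.67, -1.19]]
15 0.25 0 [[-0.15, 0.39, 2.11], [-0.08, 0.5, 1.97
[... 436 characters left out ...]
0.62, 1.93], [-0.02, 0.78, 1.85]]
10 0.25 3.1 [[-0.07, 0.51, -1.11], [-0.04, 0.62, -1.21], [-0.02, 0.78, -1.29]]
10 0.45 0 [[0.01, 0.5, 1.95], [0.02, 0.62, 1.87], [0.03, 0.78, 1.81]]
10 0.45 3.1 [[0.01, 0.5, -1.2], [0.02, 0.62, -1.28], [0.03, 0.78, -1.33]]
5 0.05 0 [[-0.06, 0.63, 2.01], [-0.04, 0.75, 1.93], [-0.03, 0.91, 1.86]]
5 0.05 3.1 [[-0.06, 0.63, -1.13], [-0.04, 0.75, -1.21], [-0.03, 0.91, -1.28]]
5 0.25 0 [[-0.03, 0.63, 1.98], [-0.02, 0.74, 1.91], [-0.01, 0.91, 1.84]]
5 0.25 3.1 [[-0.03, 0.63, -1.16], [-0.02, 0.74, -1.23], [-0.01, 0.91, -1.3]]
5 0.45 0 [[0.0, 0.62, 1.95], [0.01, 0.74, 1.88], [0.01, 0.91, 1.82]]
5 0.45 3.1 [[0.0, 0.62, -1.19], [0.01, 0.74, -1.26], [0.01, 0.91, -1.32]]
```

Tilt 15° along the drawer axis stays well away from the wrist limits, so I'll use that.

Run:
```python
from h import *
th=np.radians(15); d=np.array([np.cos(DYAW),np.sin(DYAW)])
c=np.array([.491,.260])-.008*d   # outer face middle
def tcp(s,z=.065): return np.array([*(c+(s-.022*np.sin(th))*d), z+.022*np.cos(th)])
q=(R.from_euler("z",DYAW)*R.from_euler("y",-th)*R.from_euler("z",np.pi)*R.from_euler("x",np.pi)).as_quat()
r.set_gripper(0.); r.move_to(tcp(-.05,.2),q); r.move_linear(tcp(-.05),vel=.1); r.sleep(.3)
f0=r.current_contact_force(); s=-.05; log=[]
while s<.20:
    s+=.005 if s<.13 else .002
    r.move_linear(tcp(s),vel=.05); f=(r.current_contact_force()-f0)[:2]@d; log.append((round(s,3),round(float(f),1)))
    if f<-15: break
print(log[::3],log[-4:]); r.sleep(.3)
r.move_linear(tcp(s-.06),vel=.1); r.move_linear(tcp(s-.06,.2)); r.set_joints(HOME)
im=optics.get_image("top"); save(im,"s1"); w=cloud(im)
m=(w[...,0]>.55)&(w[...,0]<.75)&(w[...,1]>.05)&(w[...,1]<.47)&(abs(w[...,2]-.101)<.008)
print(m.sum(),cv2.minAreaRect(w[m][:,:2].astype(np.float32)),r.current_t())
```

```text
[(-0.045, 0.2), (-0.03, -0.3), (-0.015, -0.6), (-0.0, -0.6), (0.015, -0.6), (0.03, 0.5), (0.045, 0.0), (0.06, 0.1), (0.075, 0.1), (0.09, 0.3), (0.105, -0.4), (0.12, 0.2), (0.132, -0.4), (0.138, -0.4), (0.144, -0.8), (0.15, -0.7), (0.156, -0.4), (0.162, -0.5), (0.168, -8.1)] [(0.164, -0.5), (0.166, 0.2), (0.168, -8.1), (0.17, -22.5)]
831 ((0.7015897035598755, 0.27094563841819763), (0.08791956305503845, 0.37964344024658203), 2.2534921169281006) 118.7083
```

View pics/s1.png

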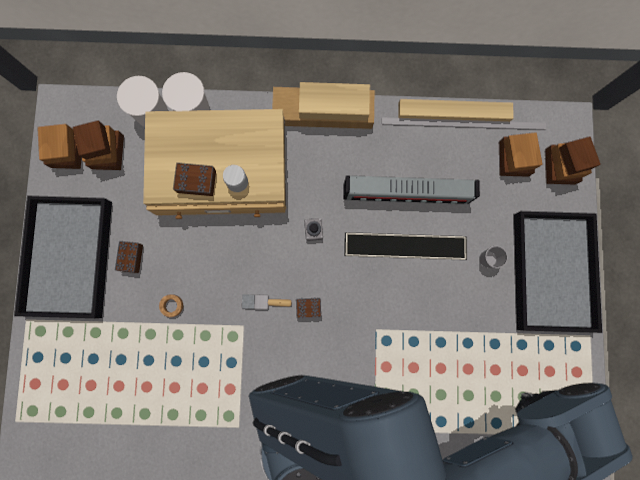

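The drawer stopped hard (22 N) after 0.17 m, and the picture shows its front against the unit at row 209 with all bystanders in place. One numeric check of the gap, then I'll hand in.

Run:
```python
from h import *
im=optics.get_image("top"); w=cloud(im); c,s=np.cos(DYAW),np.sin(DYAW)
x=w[...,0]*c+w[...,1]*s; y=-w[...,0]*s+w[...,1]*c
w0=cloud(dict(np.load("top0.npz"))); x0=w0[...,0]*c+w0[...,1]*s; y0=-w0[...,0]*s+w0[...,1]*c
def rng(x,y,z,h,lo,hi):
    m=(abs(y-.27)<.12)&(abs(z-h)<.006)&(x>lo)&(x<hi); return np.percentile(x[m],[2,98]).round(4),m.sum()
print("roof edge before",rng(x0,y0,w0[...,2],.118,.6,.7),"now",rng(x,y,w[...,2],.118,.6,.7))
print("panel before",rng(x0,y0,w0[...,2],.102,.45,.55),"now",rng(x,y,w[...,2],.1015,.6,.7))
```

```text
roof edge before (array([0.6875, 0.6997]), np.int64(423)) now (array([0.6875, 0.6997]), np.int64(413))
panel before (array([0.4977, 0.5112]), np.int64(467)) now (array([0.6737, 0.6888]), np.int64(487))
```

The panel's inner edge (0.689) is flush with the unit face (0.687), so the drawer is shut.

```bash
python3 -c "
from cell import r
print(r.hand_in(), r.current_t())"
```

```text
the job is handed in; nothing more can be done
the job is handed in; nothing more can be done
```

I handed the job in: the three jars were booked in on the strip, the trigger was pressed to its stop, and the jars now stand in the fully shut drawer with the other items left in place; the hand-in call reported no verdict.

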